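# Clamp the tube and hold the gauge arm at 80

## Robot

A 6-joint arm with a two-finger parallel gripper is mounted at the origin on the work surface. World frame = base frame: x ahead of the robot, y to its left, z up, the work surface at z = 0. Lengths are in m, angles in rad, forces in N, time in s.
With the tool pointing down it reaches from about 0.425 to 0.95 m from the base axis. Payload 3.5 kg.
Tool frame: the origin (TCP) lies midway between the tips of the shut fingers; the grasp point (between the pads) lies 19 mm behind it; z points along the fingers, y is the direction in which the jaws open and shut (so a half turn about z gives the same grasp; the last joint's range is limited). The gripper opens to 85 mm and grips with 20 to 120 N. Pads are 22 mm wide; open, the fingers measure 114 mm over their backs; the gripper's body (76 mm by 85 mm) begins 54 mm behind the grasp point. The pads swing forward as they close: fully open they stand 13 mm farther back than shut.
Start: joints at [1.146, 0.286, 1.577, -0, 1.279, -0.15], TCP at [0.183, 0.65, 0.231] pointing down, gripper open.
Joint ranges: [-2.77, 2.77], [-0.9, 2.22], [0.21, 2.48], [-1.53, 4.67], [0.24, 2.81], [-2.84, 2.84]. Speed limits (rad/s): [2.79, 2.79, 3.14, 3.14, 3.14, 3.14].

## Interface

Orientations are given as a unit quaternion [x, y, z, w].
In Python, from plant import * gives the robot as it stands.
- The arm moves only by the shell command python3 -m jog 'ROWS' [FORCE]. ROWS is a JSON object of lists of equal length, an entry for each row: "travel": the shift along the world's x, y, z in mm, a list of three; "dr": the turn, a rotation vector about the world's x, y, z in degrees, a list of three; "jaw": the closure in counts, from 0 (fully open) to 255 (shut). In form: {"travel": [[x, y, z], ...], "dr": [[wx, wy, wz], ...], "jaw": [jaw, ...]}. A call has 1 to 5 rows; each row shifts and turns the commanded pose from where the row before left it; what a row does not reach is not made up. A row lasts 1/12 s, in which the tool goes at most 41.7 mm and 7.16 degrees, less where a joint would pass 70% of its speed; a pose out of reach is approached as far as the arm can. A call is refused whole if a number of a shift passes 41.7 or a number of a turn 7.16, either way. A call with a gripper value outside its range is refused whole. The fingers move at their own pace and stop on an object; FORCE is the grip in N (left out, the last holds). Time passes only in rows, so rows that do not move let the fingers close. It gives the time, the measured TCP pose, the force and the opening at its end, in the units of the state.
- get_state(): the state, without advancing time (a new reading comes with each control period).
- read_camera(name): name is "side" or "top" or "wrist"; returns the picture (400x640x3 uint8, red, green, blue); there is no depth.
- camera_info(name): a dict with "K" (3x3 intrinsics, pixels), "R" (3x3) and "t" (3): a world point X has camera coordinates R X + t; the wrist camera has in their place "mount" (4x4, takes a point from camera to tool coordinates, whose origin is the TCP and whose axes are the flange's). Camera axes: x right, y down, z forward; pixel columns grow to the right and rows downward; lengths in m; the calibration is good to about 2 mm. A picture is of the moment at which its call begins: read the wrist's pose just before it. camera_info takes no time and is no camera call.
- sign_off(): hands the job in, once; it reports no verdict.
The state is a dict: "time": time; "qpos": joint angles; "dq": joint speeds; "joint_efforts": joint torques, N m; "eef_pos": TCP position; "tcp_rot": TCP orientation; "contact_force": force on the tool from outside, world axes, zero at the start; "wrist_torque": the same for the moment, N m; "opening": opening from 0.0 (shut) to 1.0 (fully open).
Only numpy, scipy, OpenCV 4.12 (cv2) and the standard library are available. Lean on these libraries where they do the work, as an engineer would, in place of code of your own. Each camera call takes 0.05 s, during which the arm holds its last target. There are 200 camera calls.

## Task

On the tube-marking jig, swing the hold-down bar over the tube until it is fully home in its catch. Then pinch the gauge arm's head so that the lock button in its side goes in, draw the arm out until its pointer stands at 80 mm on the scale (a short line every 10 mm, long lines at 0, 50 and 100), and finish holding it there, still gripped with the button pressed in, so that I can scribe the tube. Leave the tube in its V-blocks and the other things where they lie.

Things in the scene. Friction and masses are not known exactly. Their poses are not given: they have to be found in the camera images.
- jig: Tube-marking jig fixed to the table: grey plate 230 (x) x 340 (y) x 12 mm. Origin: centre of its underside; x away from the robot, y along tube and gauge arm, z up. In mm there: tube axis at x 50, z 34; gauge arm along x -45, its steel sleeve from y -165 to -50, top z 50; keeper (the bar's catch) x 7 to 21, y -106 to -76, top z 63, open towards -y.
- scale_80 (a point): 80 mm on the white scale, which lies flat on the jig's plate (jig x -105 to -83, z 13 mm): short black lines every 10 mm, long ones at 0, 50 and 100, growing towards jig +y, no figures; 0 is the long line nearest the sleeve (jig y -30 mm). This point is at (-94, 50, 13) mm in the jig frame; axes as the jig's
- gauge_arm (a joint): extension of the telescoping gauge arm in m = its pointer's reading on the scale: 0 (home) to 0.100, grows as the head goes out along jig +y; starts at 0 to 0.03. A recoil spring (1.8 N at 0, 3 N at 0.08; 0.8 N friction) pulls it home while the button is in. With the button out a friction brake locks it (about 20 N).
- head (a point): gauge arm's black head block, 34 (x) x 36 (y) x 50 mm, z 22 to 72 above the table; this point is on its centre line at z 56, level with the button's centre; axes as the jig's. It slides along jig y at jig x -45 mm. A steel pointer 3 mm wide (z 15 to 18) goes from the middle of its foot towards -x over the scale.
- lock_button (a joint): travel of the lock button in m: 0 = out (locked), 0.006 = fully in. Square steel button 22 x 22 mm on the head's -x side (facing the robot), face 25 mm from the head's centre line when out, 19 when in; the head's +x face is 17 mm from it. It springs out when let go; 10 N starts it, 16 N puts it fully in. Pinching the head across jig x from above (42 mm wide, 36 when in) presses it.
- swing_bar (a joint): angle of the hold-down bar in rad: 0 = fully home, across the tube and in its catch (hard stop); starts at 0.7 to 1.4, swung towards jig -y; 1.6 at most. It turns about a vertical pin, closes clockwise seen from above, and stays where left (0.05 N m friction).
- bar_hinge (a point): the bar's vertical pivot axis at the bar's mid height (z 52 above the table), beyond the tube; jig frame (92, -95, 52) mm; axes as the jig's
- bar_peg (a point): upright black grip peg at the bar's free end, 12 mm in diameter, z 56 to 100 above the table; this point is on its axis at z 85, 98 mm from the pivot axis. The bar is a steel strip 16 mm wide, z 48 to 56; the peg is fixed to it and turns with it.
- tube: loose steel tube, 28 mm diameter, 280 mm long, lying in the jig's V-blocks along jig y; origin at its centre, z 34 above the table
- nut: bystander: thick steel spacer ring (36 mm across, 16 mm high), lying on the jig plate behind the tube; origin at its underside
- socket: bystander: dark steel wrench socket, 26 mm across, 50 mm high, standing on the jig plate near its left (+y) end; origin at its underside
- screwdriver: bystander: stubby screwdriver with black handle, 130 mm long, on the table at the right (-y) end of the jig; origin under its middle
- wrench: bystander: steel wrench, 180 mm long, 8 mm thick, on the table behind the jig; origin under its middle
- bowl: bystander: steel bowl, 130 mm across, 50 mm high, on the table off the jig's right (-y) end; origin under its centre
- oil: bystander: yellow oil bottle, 70 mm across, 190 mm high, on the table off the jig's left (+y) end; origin under its centre
- tape: bystander: roll of grey tape lying flat, 90 mm across, 24 mm high, on the table behind the jig; origin under its centre

How it is judged:
On the way, in this order (a step that is already met when the one before it is completed fails the run):
1. the hold-down bar is fully home in its catch, the gauge arm not yet drawn out (value of joint swing_bar below 0.05 rad and value of joint gauge_arm below 0.045 m), for 0.2 s.
2. the head is pinched and the lock button is in, before the arm is drawn out (all of step 1 and value of joint lock_button above 0.004 m and contact force between the fingers and gauge_arm above 3 N), for 0.1 s.
3. the arm is held at 80 mm with the button in (value of joint swing_bar below 0.05 rad and value of joint lock_button above 0.004 m and contact force between the fingers and gauge_arm above 3 N and value of joint gauge_arm between 0.077 and 0.083 m), for 0.2 s.
At the end, for the whole second after the job is handed in: The bar is home (within 0.05 rad of its stop); the gauge arm stands still with its pointer within 3 mm of the 80 mm mark, the fingers grip the head (more than 3 N) and the lock button is pressed in by more than 4 mm; the tube lies in its V-blocks within 20 mm of where it was (all of step 3 and velocity of joint gauge_arm between -0.01 and 0.01 m/s and distance of tube from where it was at the start of the episode below 0.02 m); the arm keeps its last pose, push and grip.
It fails at once if the tube is shoved or lifted out of its V-blocks (moved more than 30 mm) (distance of tube from where it was at the start of the episode above 0.03 m).
It fails at once if another thing on the bench is moved by more than 30 mm (distance of any of nut, socket, screwdriver, wrench, bowl, oil, tape from where it was at the start of the episode above 0.03 m).
It also fails if it takes over 45 s, if anything falls off the work surface, if the arm or the gripper's body presses on something with over 40 N, if the wrist force passes 120 N, or if a joint passes its speed limit or range.

## Working session

There is one attempt and no reset: what is moved stays moved. The work goes in short steps, Python scripts to look and compute and a shell command to move; the robot and the scene stay as the last step left them, time stands still between calls to the robot, and variables do not carry over. Pictures are saved under pics/ and viewed, about 8 in all and at most 12, crops included, and the job is handed in when it is done.

```bash
mkdir -p pics; ls; python3 - <<'E'
from plant import *
import cv2
s=get_state();print(s)
for n in("top","side"):
    i=camera_info(n);print(n,i)
    cv2.imwrite(f"pics/{n}0.png",read_camera(n)[:,:,::-1])
print(camera_info("wrist"))
E
```

```text
pics
{'time': 0.0, 'qpos': array([ 1.14602774e+00,  2.87161779e-01,  1.57820665e+00,  2.44574459e-06,
        1.27858769e+00, -1.49986670e-01]), 'dq': array([-0.00173405,  0.00065308, -0.00176674, -0.0004349 , -0.00028431,
       -0.0001186 ]), 'joint_efforts': array([ 4.86522167e-04, -4.05977869e+01, -2.92628074e+01, -8.32409341e-05,
        5.81801301e-03,  6.33616295e-06]), 'eef_pos': array([0.18283699, 0.64907341, 0.22993371]), 'tcp_rot': array([ 1.36959381e-01,  9.90575960e-01, -1.13293772e-03, -3.36070748e-04]), 'contact_force': array([-0.06993676, -0.22098191,  0.05466421]), 'wrist_torque': array([ 0.02757664, -0.00216164, -0.00035521]), 'opening': 0.9995972246433286}
top {'K': array([[371.47246794,   0.        , 320.17703574],
       [  0.        , 371.47246794, 201.48750487],
       [  0.        ,   0.        ,   1.        ]]), 'R': array([[-0.0168262 , -0.99973652,  0.01561316],
       [-0.9888698 ,  0.01433052, -0.14809169],
       [ 0.14782893, -0.01793121, -0.98885038]]), 't': array([0.05400095, 0.5782417 , 1.02493758])}
side {'K': array([[383.10299779,   0.        , 317.64384442],
       [  0.        , 383.10299779, 194.33315417],
       [  0.        ,   0.        ,   1.        ]]), 'R': array([[ 0.80130407, -0.59821182, -0.00737605],
       [-0.28231465, -0.36723256, -0.88624979],
       [ 0.52745637,  0.71223793, -0.46314891]]), 't': array([-0.41305201,  0.24242708,  0.57843806])}
{'K': array([[328.96356946,   0.        , 325.97869711],
       [  0.        , 328.96356946, 200.99210284],
       [  0.        ,   0.        ,   1.        ]]), 'mount': array([[ 8.81359721e-04, -9.62473407e-01, -2.71374583e-01,
         6.96359258e-02],
       [ 9.99999611e-01,  8.52293942e-04,  2.24962572e-04,
         5.99346404e-04],
       [ 1.47704201e-05, -2.71374676e-01,  9.62473784e-01,
        -1.42524627e-01],
       [ 0.00000000e+00,  0.00000000e+00,  0.00000000e+00,
         1.00000000e+00]])}
```

View pics/top0.png

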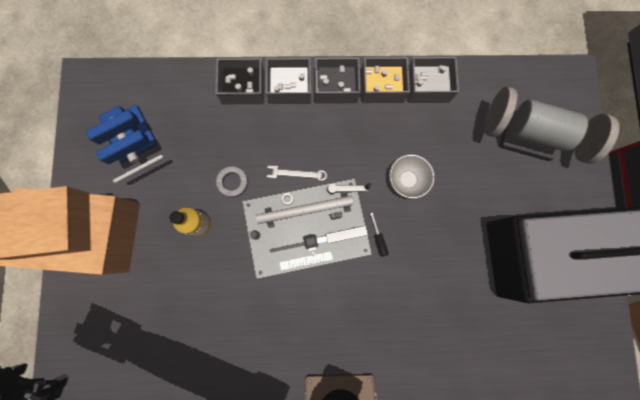

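View pics/side0.png

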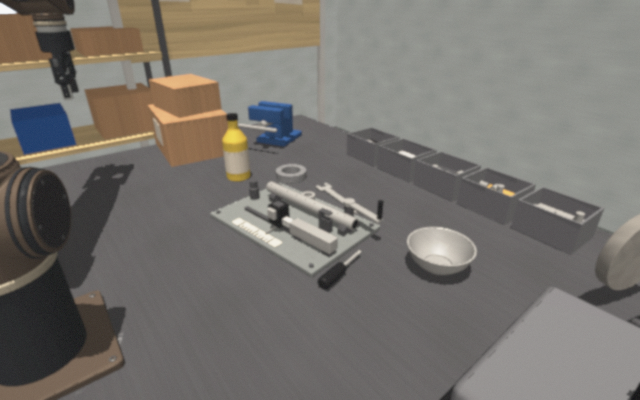

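The top view shows the plate with corners near (243,200), (355,180), (371,256) and (258,277). The bar runs from its hinge near (332,188) to the peg near (367,186), and the head is near (311,241). Next I'll measure the jig pose.

```bash
cat >h.py <<'E'
from plant import *
import cv2, numpy as np, json
from scipy.spatial.transform import Rotation as Rn
def cam(n,s=None):
    i=camera_info(n)
    if n!="wrist": return i["K"],i["R"],i["t"]
    s=s or get_state(); M=i["mount"]; Rt=Rn.from_quat(s["tcp_rot"]).as_matrix()
    Rc=Rt@M[:3,:3]; c=s["eef_pos"]+Rt@M[:3,3]
    return i["K"],Rc.T,-Rc.T@c
def ray(c,uv,z):
    K,R,t=c; d=R.T@np.linalg.inv(K)@[uv[0],uv[1],1]; o=-R.T@t
    return o+d*(z-o[2])/d[2]
def proj(c,X):
    K,R,t=c; p=K@(R@np.asarray(X)+t); return p[:2]/p[2]
def jig():
    j=json.load(open("jig.json")); return np.array(j["o"]),j["yaw"]
def j2w(p):
    o,a=jig(); return o+Rn.from_euler("z",a).apply(np.array(p)/1000)
E
python3 - <<'E'
from h import *
im=cv2.imread("pics/top0.png"); c=cam("top")
sub=im[170:290,230:385]; g=cv2.cvtColor(sub,cv2.COLOR_BGR2GRAY)
m=(g>95).astype(np.uint8); m=cv2.morphologyEx(m,cv2.MORPH_OPEN,np.ones((5,5)))
n,l,st,_=cv2.connectedComponentsWithStats(m); k=1+st[1:,4].argmax(); 
cn=max(cv2.findContours((l==k).astype(np.uint8),0,1)[0],key=cv2.contourArea)[:,0]+[230,170]
P=np.array([ray(c,p,0.012)[:2] for p in cn]).astype(np.float32)
r=cv2.minAreaRect(P*1000);print(r);B=cv2.boxPoints(r)
# yaw: long side direction = jig y
e=B[1]-B[0]; e2=B[2]-B[1]; L=e if np.hypot(*e)>np.hypot(*e2) else e2
if L[1]<0:L=-L
yaw=float(np.arctan2(-L[0],L[1])); print("yaw",yaw)
json.dump({"o":[r[0][0]/1000,r[0][1]/1000,0],"yaw":yaw},open("jig.json","w"))
big=cv2.resize(sub,None,fx=5,fy=5,interpolation=cv2.INTER_CUBIC)
for p in [(115,170,12),(-115,170,12),(-115,-170,12),(115,-170,12),(92,-95,56),(-45,-165,50),(-45,-50,50),(50,140,48),(-94,-30,13),(-94,70,13),(-45,-30,72),(-45,0,72)]:
    q=(proj(c,j2w(p))-[230,170]+.5)*5; cv2.circle(big,tuple(int(v) for v in q),4,(0,0,255),1)
cv2.imwrite("pics/z1.png",big)
E
```

```text
((509.87744140625, 77.16006469726562), (234.84596252441406, 366.7892150878906), 10.715261459350586)
yaw 0.18701668083667755
```

View pics/z1.png

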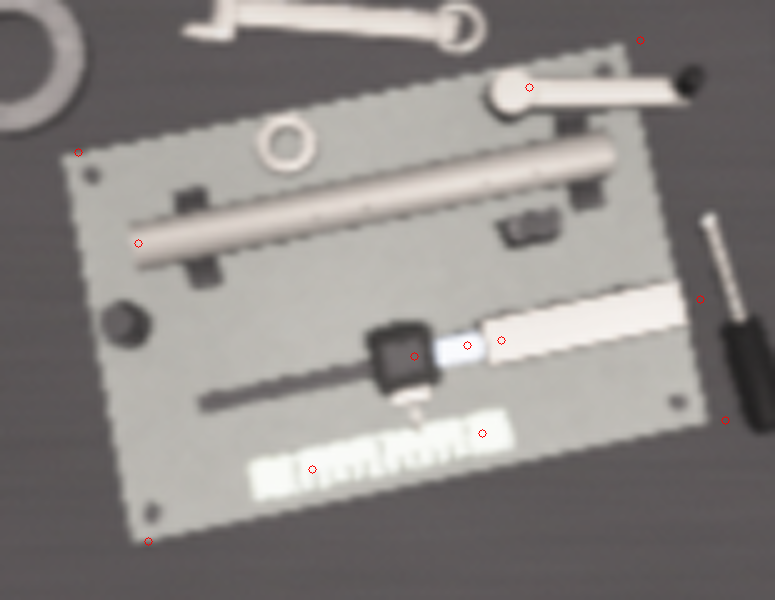

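The plate fit was stretched by the bar, which overlaps one edge. I'll refit from the plate corners seen in the zoom, (65,152), (625,45), (706,422) and (133,543). The peg top is at about (690,78).

```bash
python3 - <<'E'
from h import *
c=cam("top")
z=np.array([(65,152),(625,45),(706,422),(133,543)])/5-.5+[230,170]
W=np.array([ray(c,p,0.012)[:2] for p in z]); J=np.array([(115,170),(115,-170),(-115,-170),(-115,170)])/1000
print([np.linalg.norm(W[i]-W[i-1]) for i in range(4)])
H=(J-J.mean(0)).T@(W-W.mean(0)); yaw=float(np.arctan2(H[0,1]-H[1,0],H[0,0]+H[1,1]))
o=W.mean(0); json.dump({"o":[*o,0],"yaw":yaw},open("jig.json","w")); print(o,yaw)
w2j=lambda X:Rn.from_euler("z",-yaw).apply(X-np.r_[o,0])*1000
f=lambda u,v,h:w2j(ray(c,np.array([u,v])/5-.5+[230,170],h))
print("hinge",f(512,92,.056),"tube",f(140,245,.048),f(610,153,.048),"head",f(403,355,.072),"ptr",f(422,425,.018),"0mk",f(502,430,.013))
p=f(690,78,.100);print("peg",p,"ang",np.arctan2(-(p[1]+95),-(p[0]-92)), np.hypot(p[0]-92,p[1]+95))
print("peg w",j2w((p[0],p[1],85)))
for a in(1.6,1.2,.9,.6,.3,0,-.05):print(a,j2w((92-98*np.cos(a),-95-98*np.sin(a),85)))
E
```

```text
[np.float64(0.23085330228267048), np.float64(0.3381557596591868), np.float64(0.2274896802552568), np.float64(0.3370553040948779)]
[0.50889043 0.08644952] 0.18228266401185897
hinge [ 91.41849469 -93.51708074  56.        ] tube [ 47.61892064 130.4566162   48.        ] [  47.06219503 -142.10193031   48.        ] head [-43.6832558   -3.58926777  72.        ] ptr [-82.74515648  -6.40036736  18.        ] 0mk [-94.66765367 -51.20670522  13.        ]
peg [  72.35491242 -187.18607275  100.        ] ang 1.3608344837193602 94.25604211308524
peg w [ 0.61397873 -0.08451922  0.085     ]
1.6 [ 0.63715884 -0.08611584  0.085     ]
1.2 [ 0.59822222 -0.0865631   0.085     ]
0.9 [ 0.57059456 -0.07683635  0.085     ]
0.6 [ 0.54707531 -0.05937951  0.085     ]
0.3 [ 0.52976535 -0.03575194  0.085     ]
0 [ 0.52021095 -0.00806422  0.085     ]
-0.05 [ 0.51944352 -0.0032252   0.085     ]
```

```bash
A='{"travel":[[20.5,-35,-1],[20.5,-35,-1],[20.5,-35,-1],[20.5,-35,-1],[20.5,-35,-1]],"dr":[[0,0,-7.16],[0,0,-7.16],[0,0,-7.16],[0,0,-7.16],[0,0,-7.16]],"jaw":[0,0,0,0,0]}'
python3 -m jog '{"travel":[[20.5,-35,-1],[20.5,-35,-1],[20.5,-35,-1],[20.5,-35,-1],[20.5,-35,-1]],"dr":[[0,0,-7.16],[0,0,-7.16],[0,0,-7.16],[0,0,-7.16],[0,0,-7.16]],"jaw":[0,0,0,0,0]}'
python3 -m jog '{"travel":[[20.5,-35,-1],[20.5,-35,-1],[20.5,-35,-1],[20.5,-35,-1],[20.5,-35,-1]],"dr":[[0,0,-7.16],[0,0,-7.16],[0,0,-7.16],[0,0,-7.16],[0,0,-7.16]],"jaw":[0,0,0,0,0]}'
python3 -m jog '{"travel":[[20.5,-35,-1],[20.5,-35,-1],[20.5,-35,-1],[20.5,-35,-1],[20.5,-35,-1]],"dr":[[0,0,-7.16],[0,0,-7.16],[0,0,-7.16],[0,0,0],[0,0,0]],"jaw":[0,0,0,0,0]}'
```

```text
time: 0.52
eef_pos: [0.2858, 0.4728, 0.2256]
tcp_rot: [0.437, 0.899, -0.0, -0.0]
contact_force: [0.4, 0.1, 0.4]
opening: 0.998
time: 0.93
eef_pos: [0.3883, 0.2978, 0.2209]
tcp_rot: [0.693, 0.721, -0.0, -0.0]
contact_force: [0.5, 0.5, 0.2]
opening: 0.999
time: 1.35
eef_pos: [0.4909, 0.1227, 0.216]
tcp_rot: [0.813, 0.582, -0.0, -0.0]
contact_force: [0.4, -0.2, -0.3]
opening: 1.001
```

```bash

python3 -m jog '{"travel":[[20.5,-35,-1],[20.5,-35,-1],[20.5,-35,-1],[20.5,-35,-1],[20.5,-35,-1]],"dr":[[0,0,0],[0,0,0],[0,0,0],[0,0,0],[0,0,0]],"jaw":[0,0,0,0,0]}'
python3 -m jog '{"travel":[[20.5,-30,-1],[0,0,0],[0,0,0]],"dr":[[0,0,0],[0,0,0],[0,0,0]],"jaw":[0,0,0]}'
python3 - <<'E'
from h import *
s=get_state();im=read_camera("wrist")[:,:,::-1].copy();c=cam("wrist",s)
cv2.imwrite("pics/w1.png",im)
for p in [(72.4,-187.2,100),(92,-95,56),(14,-91,63),(-45,-30,50)]:
    print(p,proj(c,j2w(p)),j2w(p))
E
```

```text
time: 1.77
eef_pos: [0.5935, -0.0523, 0.2107]
tcp_rot: [0.813, 0.582, -0.0, -0.0]
contact_force: [1.1, 0.2, 0.5]
opening: 0.999
time: 2.02
eef_pos: [0.6137, -0.082, 0.2091]
tcp_rot: [0.814, 0.581, -0.001, -0.001]
contact_force: [-0.9, 0.7, 0.9]
opening: 0.998
(72.4, -187.2, 100) [328.74061007 201.77024636] [ 0.6140256  -0.08452474  0.1       ]
(92, -95, 56) [295.5862869   85.76424901] [0.61658733 0.00970072 0.056     ]
(14, -91, 63) [214.47680481 128.09611326] [ 5.39154497e-01 -5.04989246e-04  6.30000000e-02]
(-45, -30, 50) [124.23573108  99.01857994] [0.47007421 0.04878917 0.05      ]
```

View pics/w1.png

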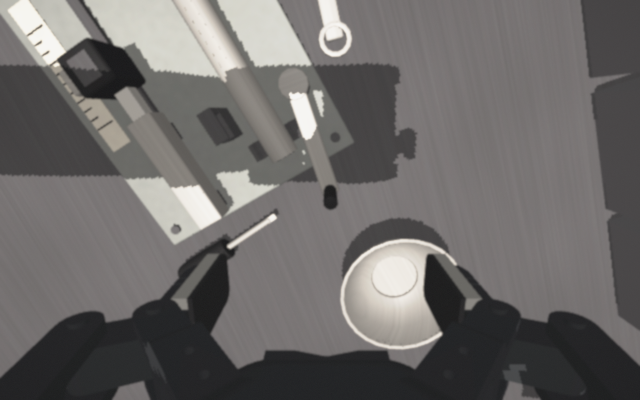

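The peg top is at about (331,202), where it was predicted. The hinge is at (293,80), within 3 mm of its prediction. I'll descend and grip the peg.

```bash

python3 -m jog '{"travel":[[0,-2,-36],[0,0,-36],[0,0,-36],[0,0,-35],[0,0,0]],"dr":[[0,0,0],[0,0,0],[0,0,0],[0,0,0],[0,0,0]],"jaw":[0,0,0,0,100]}' 50
python3 -m jog '{"travel":[[0,0,0],[0,0,0],[0,0,0],[0,0,0],[0,0,0]],"dr":[[0,0,0],[0,0,0],[0,0,0],[0,0,0],[0,0,0]],"jaw":[255,255,255,255,255]}' 50
python3 - <<'E'
from h import *
s=get_state();print(s["eef_pos"])
o,a=jig();X=Rn.from_euler("z",-a).apply(s["eef_pos"]-o)*1000;print(X,np.hypot(X[0]-92,X[1]+95))
th=np.arctan2(-(X[1]+95),-(X[0]-92));prev=s["eef_pos"]
for t in np.arange(th,-.12,-.15):
    p=j2w((92-98*np.cos(t),-95-98*np.sin(t),66));print(round(t,2),np.round((p-prev)*1000,1));prev=p
E
```

```text
time: 2.48
eef_pos: [0.6068, -0.0788, 0.0589]
tcp_rot: [0.813, 0.583, -0.005, -0.007]
contact_force: [-1.6, 1.6, -1.7]
opening: 0.888
time: 2.9
eef_pos: [0.6153, -0.0827, 0.0701]
tcp_rot: [0.813, 0.582, 0.001, 0.002]
contact_force: [2.1, 0.2, 1.4]
opening: 0.138
[ 0.61525981 -0.08271315  0.07005077]
[  73.94216295 -185.64215527   70.0507714 ] 92.42340499826864
1.37 [-0.1 -5.6 -4.1]
1.22 [-14.6   1.3   0. ]
1.07 [-14.3   3.5   0. ]
0.92 [-13.6   5.6   0. ]
0.77 [-12.6   7.5   0. ]
0.62 [-11.3   9.3   0. ]
0.47 [-9.8 10.9  0. ]
0.32 [-8.1 12.3  0. ]
0.17 [-6.1 13.3  0. ]
0.02 [-4.1 14.1  0. ]
```

```bash

python3 -m jog '{"travel":[[-14.6,1.3,0],[-14.3,3.5,0],[-13.6,5.6,0],[-12.6,7.5,0],[-11.3,9.3,0]],"dr":[[0,0,0],[0,0,0],[0,0,0],[0,0,0],[0,0,0]],"jaw":[255,255,255,255,255]}' 50
python3 -m jog '{"travel":[[-9.8,10.9,0],[-8.1,12.3,0],[-6,13.3,0],[0,0,0]],"dr":[[0,0,0],[0,0,0],[0,0,0],[0,0,0]],"jaw":[255,255,255,255]}' 50
python3 -c "
from h import *
s=get_state();print(s['contact_force'],s['opening'])
o,a=jig();print(Rn.from_euler('z',-a).apply(s['eef_pos']-o)*1000)"
```

```text
time: 3.32
eef_pos: [0.5483, -0.058, 0.07]
tcp_rot: [0.813, 0.582, 0.0, 0.003]
contact_force: [-0.5, -5.7, 3.8]
opening: 0.122
time: 3.65
eef_pos: [0.5242, -0.018, 0.07]
tcp_rot: [0.813, 0.582, 0.001, 0.002]
contact_force: [-1.7, -4.1, 6.5]
opening: 0.124
[-1.676842   -4.09363103  6.51385006] 0.12430689388571156
[  -3.86769467 -105.46889303   69.98628382]
```

```bash

python3 -m jog '{"travel":[[-1,7,0],[-1,5,0],[0,0,0],[0,0,0]],"dr":[[0,0,0],[0,0,0],[0,0,0],[0,0,0]],"jaw":[255,255,255,255]}' 50
python3 -m jog '{"travel":[[-0.5,4,0],[0,0,0],[0,0,0]],"dr":[[0,0,0],[0,0,0],[0,0,0]],"jaw":[255,255,255]}' 50
python3 -m jog '{"travel":[[-0.5,4,0],[0,0,0],[0,0,0]],"dr":[[0,0,0],[0,0,0],[0,0,0]],"jaw":[255,255,255]}' 50
python3 -c "
from h import *
s=get_state();im=read_camera('wrist')[:,:,::-1].copy();cv2.imwrite('pics/w2.png',im)
o,a=jig();print(Rn.from_euler('z',-a).apply(s['eef_pos']-o)*1000)"
```

```text
time: 3.98
eef_pos: [0.5215, -0.0072, 0.0699]
tcp_rot: [0.813, 0.582, -0.001, 0.001]
contact_force: [-6.1, -3.4, 10.8]
opening: 0.125
time: 4.23
eef_pos: [0.521, -0.0032, 0.0699]
tcp_rot: [0.813, 0.583, -0.001, 0.001]
contact_force: [-6.1, -3.0, 11.0]
opening: 0.123
time: 4.48
eef_pos: [0.5209, -0.003, 0.0699]
tcp_rot: [0.812, 0.584, -0.003, 0.004]
contact_force: [-6.2, -16.6, 10.2]
opening: 0.125
[ -4.3756403  -90.13051446  69.88198262]
```

View pics/w2.png

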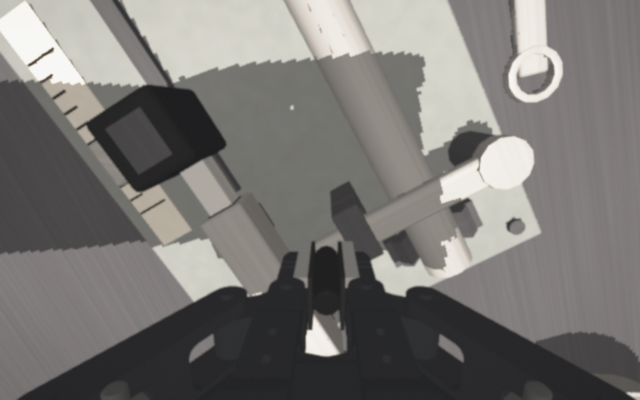

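The bar lies across the tube into the keeper, and the peg stopped against a hard stop: force jumped to 16.6 N with no further motion. I'll release, rise and look from above the head.

```bash

python3 -m jog '{"travel":[[0,-3,0],[0,0,0],[0,0,0],[0,0,0],[0,0,20]],"dr":[[0,0,0],[0,0,0],[0,0,0],[0,0,0],[0,0,0]],"jaw":[0,0,0,0,0]}' 50
python3 -m jog '{"travel":[[0,0,41],[-8,15,41],[-16,27,20],[-16,27,0],[0,0,0]],"dr":[[0,0,0],[0,0,7.16],[0,0,7.16],[0,0,7.16],[0,0,7.16]],"jaw":[0,0,0,0,0]}'
python3 -m jog '{"travel":[[0,0,0],[0,0,0],[0,0,0]],"dr":[[0,0,0.6],[0,0,0],[0,0,0]],"jaw":[0,0,0]}'
python3 - <<'E'
from h import *
s=get_state();im=read_camera("wrist")[:,:,::-1].copy();c=cam("wrist",s)
R=Rn.from_quat(s["tcp_rot"]).as_matrix();print("jaw",np.degrees(np.arctan2(R[1,1],R[0,1])),"jigx",np.degrees(jig()[1]))
print(s["eef_pos"])
for p in [(92,-95,56),(-6,-95,100),(-45,-50,50),(-94,-30,13),(-94,20,13),(-94,50,13),(-94,70,13),(-45,-6,72),(-62,-6,18)]:
    q=proj(c,j2w(p));print(p,q.round(),j2w(p).round(3)); cv2.circle(im,tuple(int(v) for v in q),3,(0,0,255),1)
cv2.imwrite("pics/w3.png",cv2.resize(im,(800,500)))
cv2.imwrite("pics/w3r.png",im)
E
```

```text
time: 4.95
eef_pos: [0.517, -0.0004, 0.0835]
tcp_rot: [0.813, 0.582, -0.003, -0.003]
contact_force: [-0.7, 0.2, 0.1]
opening: 0.824
time: 5.37
eef_pos: [0.4795, 0.0702, 0.1887]
tcp_rot: [0.64, 0.768, 0.002, 0.0]
contact_force: [-0.2, 0.2, -0.5]
opening: 1.002
time: 5.62
eef_pos: [0.4808, 0.0664, 0.1864]
tcp_rot: [0.641, 0.768, -0.0, -0.0]
contact_force: [0.6, 0.3, 0.7]
opening: 1.0
jaw 10.263015426456887 jigx 10.444027326280738
[0.48082946 0.06638745 0.18637718]
(92, -95, 56) [460. 277.] [0.617 0.01  0.056]
(-6, -95, 100) [359. 305.] [ 0.52  -0.008  0.1  ]
(-45, -50, 50) [311. 229.] [0.474 0.029 0.05 ]
(-94, -30, 13) [264. 197.] [0.422 0.04  0.013]
(-94, 20, 13) [261. 147.] [0.413 0.089 0.013]
(-94, 50, 13) [259. 114.] [0.407 0.119 0.013]
(-94, 70, 13) [258.  91.] [0.404 0.138 0.013]
(-45, -6, 72) [309. 187.] [0.466 0.072 0.072]
(-62, -6, 18) [295. 174.] [0.449 0.069 0.018]
```

View pics/w3.png

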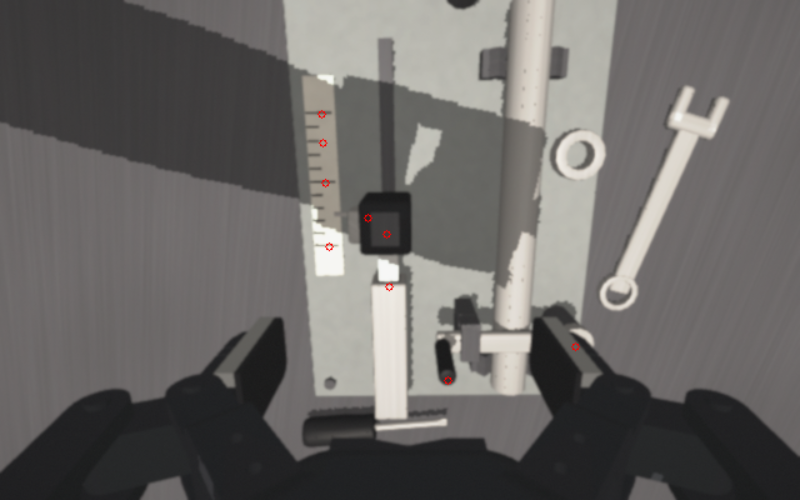

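Overlay points land on the scale's long lines, the peg top and the sleeve end, so the jig pose is good and the bar is home. The pointer is near 26 mm and the head near jig y -4. I'll compute the descent.

```bash
python3 - <<'E'
from h import *
s=get_state();print((j2w((-46,-4,36))-s["eef_pos"])*1000)
print("80mm unit", (j2w((0,10,0))-j2w((0,0,0)))*1000)
E
```

```text
[ -16.51105598    8.03042962 -150.33262508]
80mm unit [-1.8127489   9.83432466  0.        ]
```

```bash

python3 -m jog '{"travel":[[-16.5,8,0],[0,0,-38],[0,0,-38],[0,0,-38],[0,0,-36]],"dr":[[0,0,0],[0,0,0],[0,0,0],[0,0,0],[0,0,0]],"jaw":[0,0,0,0,0]}' 50
python3 -m jog '{"travel":[[0,0,0],[0,0,0],[0,0,0],[0,0,0],[0,0,0]],"dr":[[0,0,0],[0,0,0],[0,0,0],[0,0,0],[0,0,0]],"jaw":[0,0,80,255,255]}' 50
python3 -m jog '{"travel":[[0,0,0],[0,0,0],[0,0,0]],"dr":[[0,0,0],[0,0,0],[0,0,0]],"jaw":[255,255,255]}' 50
python3 - <<'E'
from h import *
s=get_state();print(s["eef_pos"],s["opening"]*85)
o,a=jig();print(Rn.from_euler('z',-a).apply(s['eef_pos']-o)*1000)
E
```

```text
time: 6.08
eef_pos: [0.4643, 0.0739, 0.0351]
tcp_rot: [0.641, 0.767, 0.0, 0.0]
contact_force: [1.2, -0.3, -0.9]
opening: 0.996
time: 6.5
eef_pos: [0.4666, 0.0742, 0.0396]
tcp_rot: [0.64, 0.768, 0.001, 0.002]
contact_force: [-3.1, -1.4, 3.5]
opening: 0.603
time: 6.75
eef_pos: [0.4639, 0.0739, 0.039]
tcp_rot: [0.639, 0.769, -0.002, -0.001]
contact_force: [-2.8, -2.2, 7.3]
opening: 0.4
[0.4638641  0.07390952 0.03901001] 33.99068695761392
[-46.55353669  -4.17010026  39.01000951]
```

Opening is about 34 mm, which matches a pinched head with the button in (36 mm wide). I'll draw it out most of the way and then measure the pointer.

```bash

python3 -m jog '{"travel":[[-1.8,9.8,0],[-1.8,9.8,0],[-1.8,9.8,0],[-1.8,9.8,0],[-1.8,9.8,0]],"dr":[[0,0,0],[0,0,0],[0,0,0],[0,0,0],[0,0,0]],"jaw":[255,255,255,255,255]}' 50
python3 -m jog '{"travel":[[0,0,0],[0,0,0],[0,0,0]],"dr":[[0,0,0],[0,0,0],[0,0,0]],"jaw":[255,255,255]}' 50
python3 - <<'E'
from h import *
s=get_state();print(s["opening"]*85)
o,a=jig();print(Rn.from_euler('z',-a).apply(s['eef_pos']-o)*1000)
c=cam("wrist",s);w=read_camera("wrist")[:,:,::-1];t=read_camera("top")[:,:,::-1];sd=read_camera("side")[:,:,::-1]
out=[]
for n,im in(("wrist",w),("top",t),("side",sd)):
    cc=c if n=="wrist" else cam(n)
    q=proj(cc,j2w((-94,30,13)));print(n,q)
    r={"wrist":100,"top":40,"side":40}[n]; x,y=[int(np.clip(v,r,m-r)) for v,m in zip(q,(640,400))]
    cv2.imwrite(f"pics/r4_{n}.png",im); out.append(cv2.resize(im[y-r:y+r,x-r:x+r],(266,266),interpolation=cv2.INTER_CUBIC)); print(x-r,y-r)
cv2.imwrite("pics/m4.png",np.hstack([cv2.resize(w,(532,332)),cv2.copyMakeBorder(out[2],0,66,0,0,0)]))
E
```

```text
time: 7.17
eef_pos: [0.4545, 0.1227, 0.039]
tcp_rot: [0.639, 0.769, -0.003, -0.001]
contact_force: [-2.9, -4.7, 8.1]
opening: 0.405
time: 7.42
eef_pos: [0.4545, 0.1231, 0.039]
tcp_rot: [0.639, 0.769, -0.002, -0.001]
contact_force: [-3.8, -1.9, 7.8]
opening: 0.402
34.20840263217382
[-46.86989757  45.8779239   38.99258081]
wrist [243.25941993 265.52797679]
143 165
top [302.28145312 260.89819238]
262 220
side [253.92748628 229.33776489]
213 189
```

View pics/m4.png

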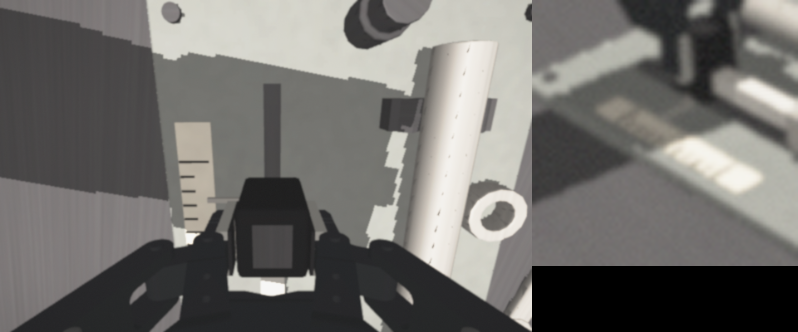

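The wrist view shows the 100 line at row 161 of the reduced picture, the shorter lines below it, and the pointer near row 200. I'll zoom in there and overlay computed positions.

```bash
python3 - <<'E'
from h import *
c=cam("wrist"); im=cv2.imread("pics/r4_wrist.png")
x0,y0=195,180; z=cv2.resize(im[y0:y0+110,x0:x0+100],None,fx=5,fy=5,interpolation=cv2.INTER_CUBIC)
for r in(60,70,80,90,100):
    p=proj(c,j2w((-94,r-30,13)));print(r,p,(p-[x0,y0]+.5)*5)
for r in(70,73,76,80):
    p=proj(c,j2w((-75,r-30,18)));print("ptr",r,p,(p-[x0,y0]+.5)*5)
cv2.imwrite("pics/z4.png",z)
E
```

```text
60 [243.21552978 265.25659282] [243.5776489  428.78296411]
70 [242.02610559 248.91892694] [237.63052793 347.09463471]
80 [240.80060929 232.08578276] [231.50304646 262.92891378]
90 [239.53737468 214.73427339] [225.18687339 176.17136695]
100 [238.23463129 196.84008035] [218.67315646  86.70040177]
ptr 70 [274.7700282  252.90331659] [401.35014099 367.01658297]
ptr 73 [274.54765083 247.78673525] [400.23825415 341.43367626]
ptr 76 [274.32320658 242.62259802] [399.11603291 315.61299008]
ptr 80 [274.02068233 235.66195278] [397.60341163 280.80976391]
```

View pics/z4.png

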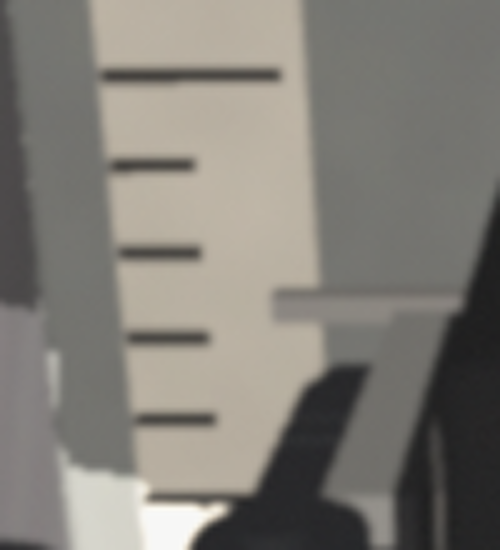

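Lines sit at rows 75, 165, 252, 338 and 419, about 10 px above prediction (1.2 mm). The pointer's top-face centre is at row 309, so after correcting for the lines and its height it reads about 75.5 mm. I'll move it 4.5 mm further.

```bash

python3 -m jog '{"travel":[[-0.8,4.4,0],[0,0,0],[0,0,0],[0,0,0],[0,0,0]],"dr":[[0,0,0],[0,0,0],[0,0,0],[0,0,0],[0,0,0]],"jaw":[255,255,255,255,255]}' 50
python3 - <<'E'
from h import *
s=get_state();c=cam("wrist",s); im=read_camera("wrist")[:,:,::-1]
o,a=jig();print(Rn.from_euler('z',-a).apply(s['eef_pos']-o)*1000,s["dq"].round(3))
x0,y0=195,170; z=cv2.resize(im[y0:y0+120,x0:x0+100],None,fx=5,fy=5,interpolation=cv2.INTER_CUBIC)
for r in(60,70,80,90,100): print(r,(proj(c,j2w((-94,r-30,13)))-[x0,y0]+.5)*5)
for r in(76,78,80,82): print("ptr",r,(proj(c,j2w((-80,r-30,18)))-[x0,y0]+.5)*5)
cv2.imwrite("pics/z5.png",z)
E
```

```text
time: 7.98
eef_pos: [0.4537, 0.1273, 0.039]
tcp_rot: [0.639, 0.769, -0.002, -0.001]
contact_force: [-3.7, -3.4, 7.8]
opening: 0.403
[-46.88465256  50.13776086  38.99202007] [-0.002 -0.001  0.001 -0.    -0.001 -0.001]
60 [246.50154819 514.25134554]
70 [240.62561627 433.62637538]
80 [234.57265903 350.57240145]
90 [228.33455421 264.97797638]
100 [221.90267495 176.72472899]
ptr 76 [354.84232593 403.47830571]
ptr 78 [353.954648   386.36825758]
ptr 80 [353.06147366 369.15226581]
ptr 82 [352.1627517  351.82934335]
```

View pics/z5.png

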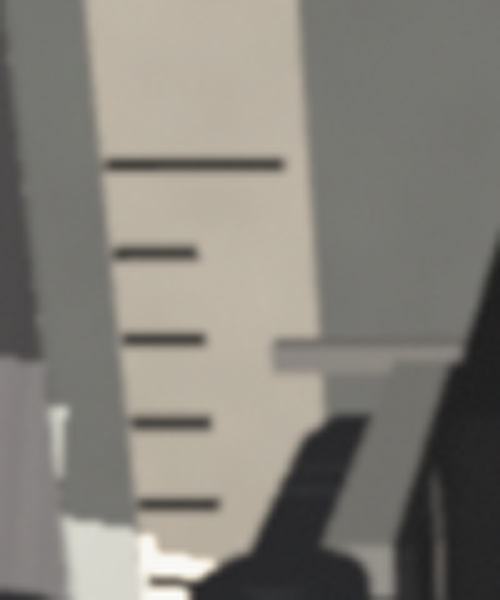

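Corrected by the same line offset, the pointer reads about 79.9 mm and the arm is still, so I'm handing in.

```bash
python3 -c "
from plant import *
print(sign_off()); s=get_state(); print(s['time'],s['opening'],s['contact_force'])"
```

```text
the job is handed in; nothing more can be done
None
the job is handed in; nothing more can be done
```

I swung the hold-down bar home, pinched the gauge arm's head so its button went in, and drew the arm out to 80 mm. I handed in at about 8 s, still gripping the head with 50 N commanded. The sign-off gave no verdict.

- **Bar:** it met a hard stop at the end of its swing, with the force rising to about 17 N and no further motion. A later wrist picture showed the peg where a fully home bar puts it. I did not photograph the bar again after drawing the arm out.
- **Gauge arm:** the pointer read about 79.9 mm against the scale lines in the last picture, and the arm was still. Those lines were about 1.2 mm off my jig estimate, so I corrected the reading to the lines themselves.
- **Button:** I had no direct reading. I judged it fully in from the finger opening of about 34 mm; the head is 36 mm wide with the button in, and the reading had run slightly low on the peg too.
- **Tube and other things:** the tube looked undisturbed in its V-blocks, and I saw nothing else moved. I did not measure this.

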